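# Hold the toolbox lid open for a teammate

## Robot

A 6-joint arm with a two-finger parallel gripper is mounted at the origin on the work surface. World frame = base frame: x ahead of the robot, y to its left, z up, the work surface at z = 0. Lengths are in m, angles in degrees, forces in N, time in s.
With the tool pointing down it reaches from about 0.375 to 0.9 m from the base axis. Payload 3.1 kg.
Tool frame: the origin (TCP) lies at the very end of the fingers, on their centre line; the grasp point (between the pads) lies behind it (bot.grip_depth is the z of the grasp point in the tool frame, in m); z points along the fingers, y is the direction in which the jaws open and shut (so a half turn about z gives the same grasp; the last joint's range is limited). The gripper opens to 87 mm and grips with 3 to 60 N. Pads are 19 mm wide; open, the fingers measure 117 mm over their backs; the gripper's body (75 mm by 190 mm) begins 51 mm behind the grasp point.
Start: joints at [61.851, 30.224, 82.088, -0, 67.689, -10.227], TCP at [0.192, 0.595, 0.223] pointing down, gripper open.
Joint ranges: [-176.69, 176.69], [-43.24, 126.21], [12.49, 139.97], [-82, 262], [0, 151.66], [-163.58, 163.58]. Speed limits (degrees/s): [159.86, 159.86, 180, 180, 180, 180].

## Interface

Orientations are given as a 3x3 rotation matrix whose columns are the frame's x, y, z axes.
In Python, from rig import bot, vision gives the robot as it stands. The module is installed in compiled form; this text tells all that it offers.
- The arm moves only by the shell command python3 -m jog 'ROWS'. ROWS is JSON, a list of rows, each a list of 3 entries, a list of its own where there are three numbers: the shift along the tool's x, y, z in mm, then the turn, a rotation vector about the tool's x, y, z in degrees, then the closure, from 0 (fully open) to 1 (shut). In form: [[[dx, dy, dz], [wx, wy, wz], fingers], ...]. A call has 1 to 12 rows; each row is the pose to reach, as a shift and turn from the pose commanded when the call began, along the tool's axes at that moment; what a row does not reach only later rows make up. A row lasts 1/12 s, in which the tool goes at most 41.7 mm and 7.16 degrees, less where a joint would pass 70% of its speed; a pose out of reach is approached as far as the arm can. A call with a gripper value outside its range is refused whole. The fingers move at their own pace and stop on an object; the grip force is fixed at half the most. Time passes only in rows, so rows that repeat a pose let the fingers close. It gives the time, the measured TCP pose, the force and the opening at its end, in the units of the state.
- bot.read_state(): the state, without advancing time (a new reading comes with each control period).
- vision.capture(name): name is "scene" or "top" or "wrist"; returns the picture (384x512x3 uint8, red, green, blue); there is no depth.
- vision.camera_info(name): a dict with "intrinsics" (3x3 intrinsics, pixels), "camera_from_world" (4x4, takes a point from world to camera coordinates); the wrist camera has in their place "mount" (4x4, takes a point from camera to tool coordinates, whose origin is the TCP and whose axes are the flange's). Camera axes: x right, y up, looking along -z (the intrinsics and any distortion apply to the point x, -y, -z); pixel columns grow to the right and rows downward; lengths in m; the calibration is good to about 2 mm. A picture is of the moment at which its call begins: read the wrist's pose just before it. camera_info takes no time and is no camera call.
- bot.hand_in(): hands the job in, once; it reports no verdict.
The state is a dict: "time_s": time; "joint_positions": joint angles; "qvel": joint speeds; "tau": joint torques, N m; "position": TCP position; "tcp_rot": TCP orientation; "force": force on the tool from outside, world axes, zero at the start; "moment": the same for the moment, N m; "opening": opening from 0.0 (shut) to 1.0 (fully open).
Only numpy, scipy, OpenCV 4.12 (cv2) and the standard library are available. Lean on these libraries where they do the work, as an engineer would, in place of code of your own. Each camera call takes 0.05 s, during which the arm holds its last target. There are 200 camera calls.

## Task

A teammate needs both hands to lift the tray out of the toolbox, and the toolbox lid falls shut by itself. One of the fastener compartments on top of that lid has been left open: first fold its small lid gently all the way down so that nothing spills, and only then raise the big toolbox lid (its front latches are already undone) and hold it open, raised 45 degrees from shut. Finish while the gripper is still holding the lid there, and leave the other things on the bench where they are.

Things in the scene. Friction and masses are not known exactly. Their poses are not given: they have to be found in the camera images.
- toolbox: Black plastic toolbox that does not move. Box part 210 mm deep (its x), 400 mm wide (its y), 125 mm high; 195 mm high over the handle posts with the lid shut. Origin: centre of its underside, on the bench. Its x axis points from its front (latches, robot side) to its back (hinge), y to its left, z up; yaw varies. 'Box frame' below means this frame.
- toolbox_lid (a joint): Angle of the big black lid, rad: 0 shut, grows as its front edge rises, 0.785 = 45 degrees, stop at 1.75. Hinge axis along the upper back edge of the box, parallel to box y. About 0.7 kg with what it carries (varies); nearly frictionless, falls shut when let go at 45 degrees. Shell 214 x 404 mm; left and right thirds rise 41 mm above the hinge axis.
- toolbox_hinge (a point): Middle of the big lid's hinge axis: box frame (105, 0, 125) mm. Does not move.
- handle_mid (a point): Middle of the carrying handle on the big lid: a fixed bare aluminium tube, diameter 18 mm, parallel to box y, 84 mm free between two posts (26 x 16 mm). 105 mm in front of the hinge axis and 58 mm above it: box frame (0, 0, 183) mm when shut; turns with the lid. It stands in an open channel, 128 mm wide, running front to back; 37 mm free under the tube.
- lid_lip (a point): Centre of the thumb lip in the middle of the big lid's front edge: 110 mm wide (box y), 10 mm thick, stands out 10 mm; underside 3 mm above the height of the hinge axis when shut. Box frame (-114, 0, 133) mm when shut; turns with the lid.
- left_flap (a joint): Angle of the small grey lid of the LEFT (+y) fastener compartment, rad: 0 flat and shut, 1.57 upright, stop at 1.95. Starts open (1.15 to 1.9). Plate 128 mm (box x) x 124 mm x 4 mm, hinged along the big lid's outer left edge, axis parallel to box x: the free edge swings up and outward (+y). Pushed on its outer face it folds in and down; stiff hinge (0.07 N m) stays where left.
- left_flap_hinge (a point): Middle of the left small lid's hinge axis: box frame (2, 192, 166) mm while the big lid is shut. The plate's underside lies on the axis, its outer face 4 mm above when shut.
- left_flap_tab (a point): Centre of the thumb tab (40 mm wide) at the free edge of the left small lid, 129 mm from its hinge axis; the tab's edge is at 135 mm.
- right_flap (a joint): Angle of the matching small lid of the RIGHT (-y) compartment (mirror image), rad; 0 = shut. It starts shut and stays shut.
- drill: Bystander: black cordless drill standing on its battery, about 215 mm tall, 250 mm long; origin centre of its underside.
- drill_vise: Bystander: dark steel drill-press vise, 170 x 100 x 64 mm, with a screw and tommy bar to its -x; origin centre of its underside.
- screwdriver: Bystander: black-handled screwdriver, 190 mm, lying on the bench close along the right side of the toolbox.
- wrench: Bystander: flat steel wrench lying on the bench behind the toolbox.
- wheel_axle: Bystander: steel axle 160 mm long with two black 60 mm wheels, lying right of the toolbox, beyond the screwdriver.
- pine_block: Bystander: pine block 90 x 45 x 35 mm, lying left of the toolbox.
- battery: Bystander: spare black drill battery, 115 x 75 x 67 mm.
- oil_bottle: Bystander: white plastic oil bottle, 54 mm in diameter, 130 mm tall, behind and left of the toolbox.

How it is judged (in metres and radians):
On the way, in this order (a step that is already met when the one before it is completed fails the run):
1. the open small lid is folded fully shut while the toolbox lid is still down (value of joint left_flap below 0.06 rad and value of joint toolbox_lid below 0.1 rad), for 0.2 s.
2. the gripper fingers raise the toolbox lid (value of joint toolbox_lid above 0.35 rad and contact force between the fingers and toolbox_lid above 0.5 N), for 0.1 s.
At the end, for the whole second after the job is handed in: The toolbox lid stands still at 45 degrees (within 5 degrees either way), carried by the gripper's fingers and by nothing else on the bench, with both small compartment lids shut (within 0.08 rad); it stays so through the last second while the arm keeps holding (value of joint toolbox_lid between 0.698 and 0.873 rad and velocity of joint toolbox_lid between -0.1 and 0.1 rad/s and contact force between the fingers and toolbox_lid above 0.5 N and value of joint each of left_flap, right_flap below 0.08 rad and contact force between toolbox_lid and screwdriver below 0.3 N and contact force between toolbox_lid and wrench below 0.3 N and contact force between toolbox_lid and pine_block below 0.3 N and contact force between toolbox_lid and wheel_axle below 0.3 N and contact force between toolbox_lid and oil_bottle below 0.3 N and contact force between toolbox_lid and battery below 0.3 N and contact force between toolbox_lid and drill below 0.3 N and contact force between toolbox_lid and drill_vise below 0.3 N); the arm keeps its last pose, push and grip.
It fails at once if the toolbox lid is tipped up while a compartment lid is open, so that fasteners spill (value of joint toolbox_lid above 0.15 rad and value of joint any of left_flap, right_flap above 0.2 rad).
It fails at once if the small lid is slammed (velocity of joint left_flap below -6 rad/s).
It fails at once if a bystander is pushed away or knocked over (distance of any of drill, drill_vise, screwdriver, wrench, wheel_axle, pine_block, battery, oil_bottle from where it was at the start of the episode above 0.03 m or angle between any of drill, oil_bottle's own z axis and vertical above 0.5 rad).
It also fails if it takes over 45 s, if anything falls off the work surface, if the arm or the gripper's body presses on something with over 40 N, if the wrist force passes 120 N, or if a joint passes its speed limit or range.

## Working session

There is one attempt and no reset: what is moved stays moved. The work goes in short steps, Python scripts to look and compute and a shell command to move; the robot and the scene stay as the last step left them, time stands still between calls to the robot, and variables do not carry over. Pictures are saved under pics/ and viewed, about 8 in all and at most 12, crops included, and the job is handed in when it is done.

```bash
mkdir -p pics
python3 - <<'E'
from rig import bot, vision
import cv2, numpy as np
np.set_printoptions(precision=4,suppress=True)
for n in ["scene","top"]:
    im=vision.capture(n); cv2.imwrite(f"pics/{n}0.png",cv2.resize(im[:,:,::-1],None,fx=1.5,fy=1.5,interpolation=cv2.INTER_CUBIC))
    print(n,vision.camera_info(n))
print(vision.camera_info("wrist")); s=bot.read_state(); print(s, bot.grip_depth)
E
```

```text
scene {'intrinsics': array([[381.7824,   0.    , 252.8855],
       [  0.    , 381.7824, 190.3221],
       [  0.    ,   0.    ,   1.    ]]), 'camera_from_world': array([[-0.616 ,  0.7875, -0.0187,  0.3433],
       [-0.5189, -0.3878,  0.7618,  0.1514],
       [ 0.5927,  0.479 ,  0.6475, -1.6459],
       [ 0.    ,  0.    ,  0.    ,  1.    ]])}
top {'intrinsics': array([[491.3304,   0.    , 259.379 ],
       [  0.    , 491.3304, 183.6055],
       [  0.    ,   0.    ,   1.    ]]), 'camera_from_world': array([[ 0.0293, -0.9995, -0.0085, -0.0531],
       [ 0.9914,  0.028 ,  0.1279, -0.5019],
       [-0.1276, -0.0121,  0.9917, -1.6027],
       [ 0.    ,  0.    ,  0.    ,  1.    ]])}
{'intrinsics': array([[337.3863,   0.    , 250.9019],
       [  0.    , 337.3863, 188.0982],
       [  0.    ,   0.    ,   1.    ]]), 'mount': array([[ 0.0003,  0.965 ,  0.2621,  0.0713],
       [ 1.    , -0.0002, -0.0006, -0.0011],
       [-0.0005,  0.2621, -0.965 , -0.1635],
       [ 0.    ,  0.    ,  0.    ,  1.    ]])}
{'time_s': 0.1, 'joint_positions': array([ 61.8541,  30.2727,  82.1512,   0.0007,  67.6892, -10.2253]), 'qvel': array([-0.0822, -0.1508, -0.0947, -0.0412, -0.0355, -0.0361]), 'tau': array([ -0.0005, -44.0987, -17.715 ,   0.0635,   0.0534,  -0.    ]), 'position': array([0.1919, 0.5941, 0.2217]), 'tcp_rot': array([[-0.9515,  0.3077, -0.0009],
       [ 0.3077,  0.9515, -0.0017],
       [ 0.0004, -0.0019, -1.    ]]), 'force': array([ 0.5648,  0.1986, -0.3781]), 'moment': array([-0.0543, -0.0079,  0.0074]), 'opening': 1.0010245886748286} -0.0187
```

View pics/scene0.png

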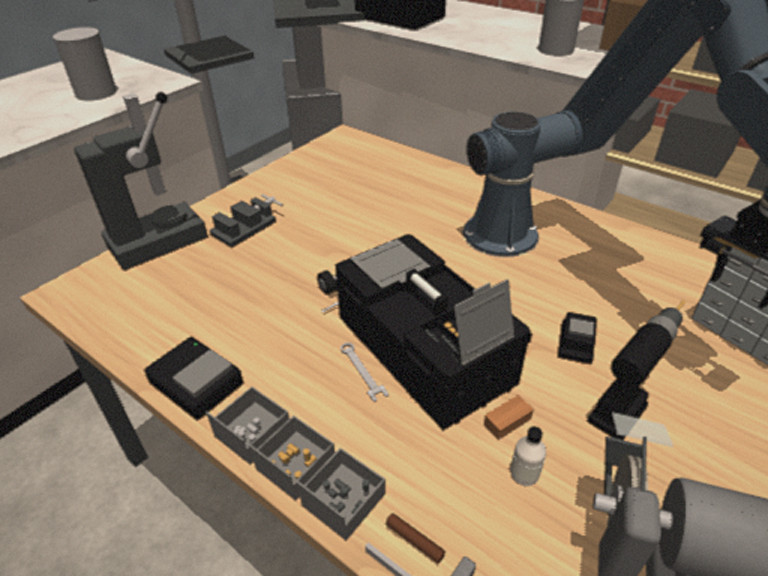

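View pics/top0.png

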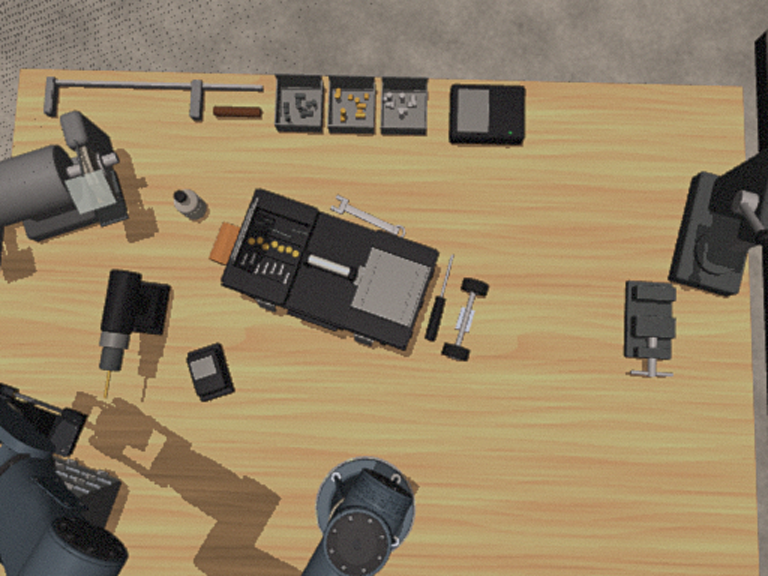

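The scene shows the toolbox with its left flap about upright (free edge at 459,309 to 509,281). In the top view the lid corners are at about (259,189), (438,248), (410,352) and (222,290), with the handle at 310–351 × 260–273. Next I fit the pose and overlay it.

```bash
cat > h.py <<'E'
import numpy as np, cv2
from rig import bot, vision
from scipy.optimize import least_squares
from scipy.spatial.transform import Rotation as R
np.set_printoptions(precision=4,suppress=True)
def proj(n,P,tool=None):
    ci=vision.camera_info(n); P=np.atleast_2d(P)
    M=ci["camera_from_world"] if n!="wrist" else np.linalg.inv(tool@ci["mount"])
    c=P@M[:3,:3].T+M[:3,3]; c=c*[1,-1,-1]
    q=c@ci["intrinsics"].T; return q[:,:2]/q[:,2:]
def b2w(p,P):
    P=np.atleast_2d(P); c,s=np.cos(p[2]),np.sin(p[2])
    return P@np.array([[c,-s,0],[s,c,0],[0,0,1]]).T+[p[0],p[1],0]
def flap(t,x=.064,r=.128):  # two free-edge corners (inner face)
    return np.array([[.002+d*x,.192-r*np.cos(t),.166+r*np.sin(t)] for d in(-1,1)])
E
cat > fit.py <<'E'
from h import *
C=np.array([[.107,.202,.166],[.107,-.202,.166],[-.107,-.202,.166],[-.107,.202,.166],[0,.042,.192],[0,-.042,.192]])
px=np.array([[259,189],[438,248],[410,352],[222,290],[310,259],[351,272]])/1.5
f=np.array([[459,309],[509,281]])/1.5
# scene: near side (box +x is left/down in scene)
def res(q):
    a=(proj("top",b2w(q,C))-px).ravel()
    e=proj("scene",b2w(q,flap(q[3])))
    return np.r_[a,(e-f[[1,0]] ).ravel()]
r=least_squares(res,[.55,.07,.3,1.5],loss="soft_l1")
print(r.x,np.degrees(r.x[2:]),r.fun.reshape(-1,2))
q=r.x; np.save("q.npy",q)
out=[]
for n,(u,v,w,h) in dict(top=(130,110,180,140),scene=(200,140,180,150)).items():
    im=cv2.imread(f"pics/{n}0.png"); im=cv2.resize(im,(512,384))[v:v+h,u:u+w]
    im=cv2.resize(im,None,fx=4,fy=4,interpolation=cv2.INTER_CUBIC)
    for P,col in((C,(0,0,255)),(flap(q[3]),(0,255,0)),(flap(0,r=0),(255,255,0))):
        for a in proj(n,b2w(q,P)): cv2.circle(im,tuple(int(z) for z in (a-[u,v])*4),4,col,1)
    out.append(cv2.resize(im,(400*1,int(im.shape[0]*400/im.shape[1]))))
m=max(o.shape[0] for o in out)
cv2.imwrite("pics/fit0.png",np.hstack([cv2.copyMakeBorder(o,0,m-o.shape[0],0,0,0) for o in out]))
E
python3 fit.py
```

```text
[ 0.4994  0.0758 -0.2969  1.458 ] [-17.0136  83.5386] [[-1.1235 -0.7636]
 [ 3.2745  0.9099]
 [-0.2095 -1.9615]
 [-0.4073 -3.2044]
 [ 1.0086 -0.1157]
 [ 0.0367  0.0528]
 [ 2.7021 -3.3247]
 [ 0.2653 -3.3239]]
```

View pics/fit0.png

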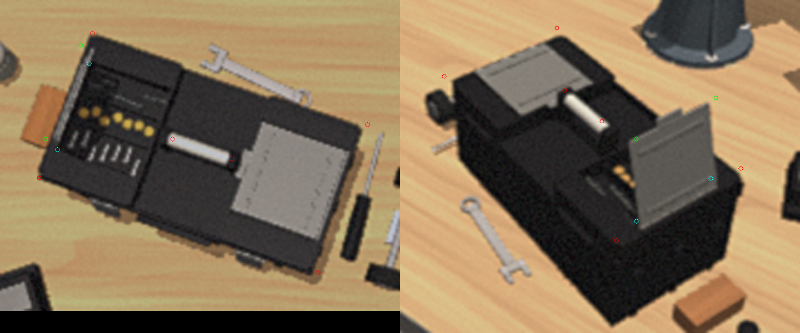

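```bash
cat > fit2.py <<'E'
from h import *
s=400/180
T3=np.array([[.066,-.188,.17],[-.062,-.188,.17],[-.062,-.064,.17],[.066,-.064,.17],[0,.042,.187],[0,-.042,.187]])
tp=np.array([[347,147],[320,239],[232,208],[259,122],[170,138],[230,158]])/s+[130,110]
def fl(t,off=.004):
    o=[]
    for r in(.128,.004):
        for d in(-1,1): o.append([.002+d*.064,.192-r*np.cos(t)+off*np.sin(t),.166+r*np.sin(t)+off*np.cos(t)])
    return np.array(o)
sp=np.array([[708,104],[629,137],[717,186],[639,228]],float); sp=(sp-[400,0])/s+[200,140]
rp=np.array([[476,73],[505,113]],float); rp=(rp-[400,0])/s+[200,140]
def res(q):
    return np.r_[(proj("top",b2w(q,T3))-tp).ravel(),(proj("scene",b2w(q,fl(q[3])))-sp).ravel()]
r=least_squares(res,[.5,.07,-.3,1.5],loss="soft_l1")
print(r.x,np.degrees(r.x[2:]));print(r.fun.reshape(-1,2)); np.save("q.npy",r.x)
E
python3 fit2.py
```

```text
[ 0.5017  0.0794 -0.3064  1.3277] [-17.555   76.0736]
[[-0.4908  0.868 ]
 [-2.0486 -0.8564]
 [-1.1429 -0.3748]
 [ 0.7471 -1.0513]
 [ 0.2687 -0.1914]
 [-0.5548 -0.1428]
 [ 0.5516 -3.3423]
 [ 0.0532  0.094 ]
 [-1.4932 -2.6727]
 [-0.3108 -2.3852]]
```

```bash
python3 -m jog '[[[0,0,-40],[0,0,0],1],[[0,0,-80],[0,0,0],1],[[0,0,-95],[0,0,0],1],[[-450,-144,-95],[0,0,90],1],[[-450,-144,-95],[0,0,90],1],[[-450,-144,-95],[0,0,90],1],[[-450,-144,-95],[0,0,90],1],[[-450,-144,-95],[0,0,90],1],[[-450,-144,-95],[0,0,90],1],[[-450,-144,-95],[0,0,90],1],[[-450,-144,-95],[0,0,90],1],[[-450,-144,-95],[0,0,90],1]]'; python3 -c "
from rig import bot;s=bot.read_state();print(s['position'],s['tcp_rot'],s['joint_positions'],s['opening'])"
```

```text
time_s: 1.1
position: [0.498, 0.3744, 0.3171]
tcp_rot: [[-0.126, 0.992, -0.001], [0.992, 0.126, -0.0], [-0.0, -0.001, -1.0]]
force: [0.7, 1.0, 0.2]
opening: 0.169
[0.49804425 0.37440602 0.31707676] [[-1.26450472e-01  9.91972403e-01 -1.01475562e-03]
 [ 9.91972884e-01  1.26450117e-01 -4.06872507e-04]
 [-2.75290332e-04 -1.05805928e-03 -9.99999402e-01]] [2.66696125e+01 2.50954936e+01 7.54964514e+01 5.35467331e-03
 7.94704741e+01 1.94041128e+01] 0.16938257551991368
```

```bash
python3 -m jog '[[[-65,71,0],[0,0,25],1],[[-65,71,0],[0,0,25],1],[[-65,71,0],[0,0,25],1],[[-65,71,0],[0,0,25],1],[[-65,71,0],[0,0,25],1],[[-65,71,0],[0,0,25],1]]'
python3 - <<'E'
from h import *
s=bot.read_state(); im=vision.capture("wrist")
T=np.eye(4);T[:3,:3]=s['tcp_rot'];T[:3,3]=s['position']; np.save("T1.npy",T)
q=np.load("q.npy"); big=cv2.resize(im[:,:,::-1],None,fx=1.5,fy=1.5,interpolation=cv2.INTER_CUBIC)
from fit2 import fl,T3
for P in(fl(q[3]),T3):
    for a in proj("wrist",b2w(q,P),T): print(a*1.5); cv2.circle(big,tuple(int(z) for z in a*1.5),5,(0,255,0),1)
cv2.imwrite("pics/w1.png",big)
for n in["scene"]: cv2.imwrite("pics/s1.png",vision.capture(n)[:,:,::-1])
E
```

```text
time_s: 1.6
position: [0.5756, 0.3207, 0.3168]
tcp_rot: [[0.297, 0.955, -0.002], [0.955, -0.297, -0.0], [-0.001, -0.002, -1.0]]
force: [-0.1, -0.0, -1.1]
opening: 0.008
[ 0.5017  0.0794 -0.3064  1.3277] [-17.555   76.0736]
[[-0.4908  0.868 ]
 [-2.0486 -0.8564]
 [-1.1429 -0.3748]
 [ 0.7471 -1.0513]
 [ 0.2687 -0.1914]
 [-0.5548 -0.1428]
 [ 0.5516 -3.3423]
 [ 0.0532  0.094 ]
 [-1.4932 -2.6727]
 [-0.3108 -2.3852]]
[239.9895 513.7514]
[529.236  515.3525]
[285.0345 346.2196]
[480.0183 347.2443]
[453.6312 762.8281]
[304.2904 761.9397]
[299.1742 650.0373]
[460.6577 650.9677]
[378.1706 557.5076]
[377.5323 649.6805]
```

View pics/w1.png

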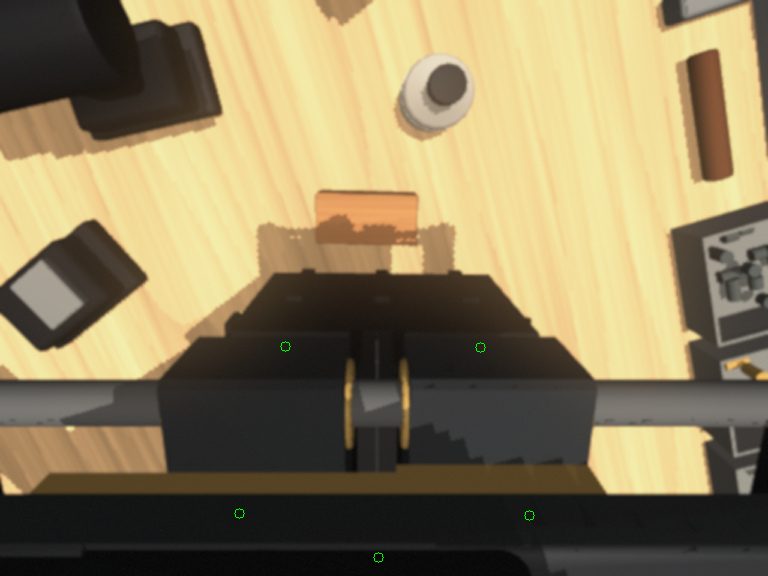

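```bash
python3 -m jog '[[[0,0,35],[0,0,0],1],[[-20,0,47],[0,0,0],1],[[-42,0,47],[0,0,0],1],[[-53,0,47],[0,0,0],1],[[-64,0,47],[0,0,0],1],[[-73,0,49],[0,0,0],1],[[-82,0,51],[0,0,0],1],[[-91,0,54],[0,0,0],1],[[-99,0,58],[0,0,0],1],[[-107,0,63],[0,0,0],1],[[-115,0,68],[0,0,0],1],[[-115,0,68],[0,0,0],1]]'; python3 -c "
from h import *
cv2.imwrite('pics/s2.png',cv2.resize(vision.capture('scene')[100:320,150:420,::-1],None,fx=2.5,fy=2.5,interpolation=cv2.INTER_CUBIC))"
```

```text
time_s: 2.7
position: [0.5403, 0.2096, 0.2481]
tcp_rot: [[0.3, 0.954, -0.003], [0.954, -0.3, -0.001], [-0.002, -0.003, -1.0]]
force: [-0.4, -0.2, -0.3]
opening: 0.003
```

View pics/s2.png

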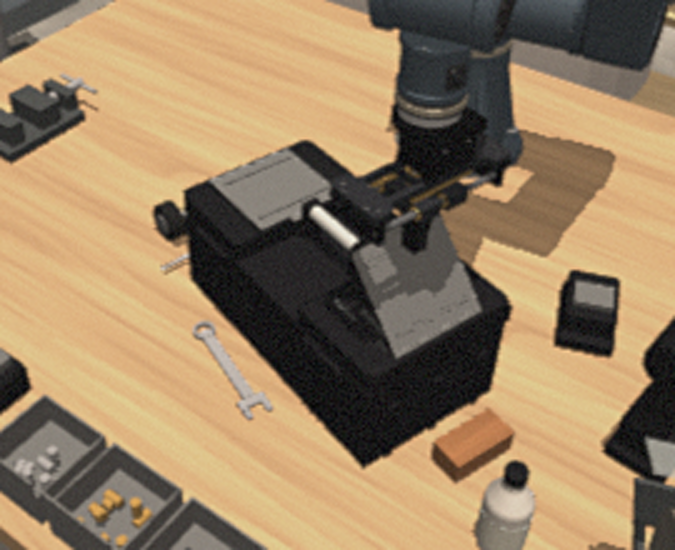

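The flap has folded to roughly 50°, with the fingertips (425,245) on its outer face. I continue down at about half speed.

```bash
python3 -m jog '[[[-7,0,6],[0,0,0],1],[[-13,0,12],[0,0,0],1],[[-19,0,19],[0,0,0],1],[[-24,0,27],[0,0,0],1],[[-29,0,35],[0,0,0],1],[[-33,0,43],[0,0,0],1],[[-36,0,52],[0,0,0],1],[[-38,0,61],[0,0,0],1],[[-39,0,67],[0,0,0],1],[[-40,0,72],[0,0,0],1],[[-40,0,76],[0,0,0],1],[[-40,0,76],[0,0,0],1]]'
```

```text
time_s: 3.75
position: [0.5292, 0.1731, 0.1726]
tcp_rot: [[0.299, 0.954, -0.002], [0.954, -0.299, -0.0], [-0.001, -0.001, -1.0]]
force: [0.2, -1.3, -0.0]
opening: 0.005
```

```bash
python3 -m jog '[[[0,0,2],[0,0,0],1],[[0,0,4],[0,0,0],1],[[0,0,6],[0,0,0],1],[[0,0,6],[0,0,0],1],[[0,0,6],[0,0,0],1]]'
```

```text
time_s: 4.17
position: [0.5302, 0.1733, 0.1701]
tcp_rot: [[0.298, 0.954, 0.002], [0.954, -0.298, 0.0], [0.001, 0.002, -1.0]]
force: [-3.3, -1.7, 12.4]
opening: 0.009
```

The tip presses 12 N at z = 0.170, exactly the expected height of the shut plate. I hold briefly, then rise, open, and move over the handle.

```bash
python3 -m jog '[[[0,0,1],[0,0,0],1],[[0,0,1],[0,0,0],1],[[0,0,1],[0,0,0],1],[[0,0,-35],[0,0,0],1],[[0,0,-70],[0,0,0],0.5],[[0,0,-105],[0,0,0],0],[[-40,0,-115],[0,0,0],0],[[-80,0,-115],[0,0,0],0],[[-98,1,-115],[0,0,0],0],[[-98,1,-115],[0,0,0],0],[[-98,1,-115],[0,0,0],0],[[-98,1,-115],[0,0,0],0]]'
python3 - <<'E'
from h import *
s=bot.read_state(); im=vision.capture("wrist")
T=np.eye(4);T[:3,:3]=s['tcp_rot'];T[:3,3]=s['position']
q=np.load("q.npy"); big=cv2.resize(im[:,:,::-1],(400,300),interpolation=cv2.INTER_AREA)
for a in proj("wrist",b2w(q,[[0,.042,.192],[0,-.042,.192],[0,0,.192],[-.062,.064,.17],[.066,.064,.17]]),T):
    a=a*400/512; print(a); cv2.circle(big,tuple(int(z) for z in a),4,(0,255,0),1)
sc=cv2.resize(vision.capture("scene")[130:300,190:360,::-1],(300,300),interpolation=cv2.INTER_CUBIC)
cv2.imwrite("pics/w3.png",np.hstack([cv2.resize(big,(480,360)),cv2.resize(sc,(320,360))]))
print(s['position'],s['joint_positions'])
E
```

```text
time_s: 5.17
position: [0.5017, 0.0798, 0.2827]
tcp_rot: [[0.299, 0.954, 0.001], [0.954, -0.299, 0.001], [0.001, 0.001, -1.0]]
force: [0.1, 0.4, 0.2]
opening: 0.528
[195.8913 106.7863]
[195.6373 187.7262]
[195.759  148.9398]
[135.0827  82.4008]
[260.7579  82.8249]
[0.5017 0.0798 0.2827] [-3.6086 16.9866 94.2715  0.0418 68.6931 13.7628]
```

View pics/w3.png

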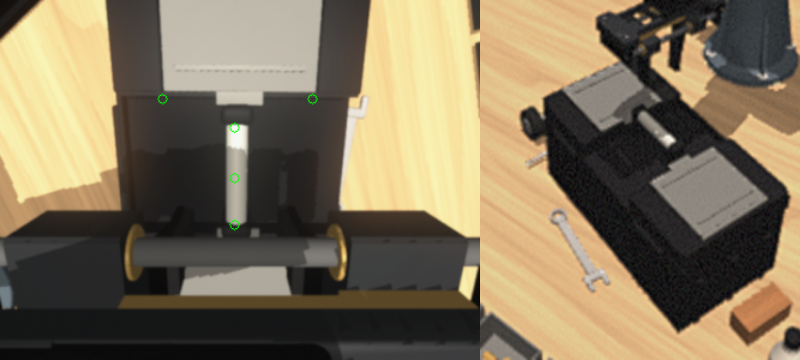

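The wrist view shows the handle tube at column 236, within 1 mm of the predicted 234.5, with the left plate flat. The scene crop also shows both grey lids flat. Descending and gripping.

```bash
python3 -m jog '[[[0,0,0],[0,0,0],0],[[0,0,0],[0,0,0],0],[[0,0,0],[0,0,0],0],[[0,0,20],[0,0,0],0],[[0,0,55],[0,0,0],0],[[0,0,90],[0,0,0],0],[[0,0,112],[0,0,0],0],[[0,0,117],[0,0,0],0],[[0,0,117],[0,0,0],0],[[0,0,117],[0,0,0],0]]';python3 -m jog '[[[0,0,0],[0,0,0],1],[[0,0,0],[0,0,0],1],[[0,0,0],[0,0,0],1],[[0,0,0],[0,0,0],1],[[0,0,0],[0,0,0],1],[[0,0,0],[0,0,0],1],[[0,0,0],[0,0,0],1],[[0,0,0],[0,0,0],1],[[0,0,0],[0,0,0],1],[[0,0,0],[0,0,0],1]]'
```

```text
time_s: 6.1
position: [0.5022, 0.0793, 0.1662]
tcp_rot: [[0.298, 0.954, 0.001], [0.954, -0.298, -0.0], [0.0, 0.001, -1.0]]
force: [0.7, 0.8, -0.4]
opening: 1.001
time_s: 6.93
position: [0.5013, 0.0792, 0.1655]
tcp_rot: [[0.299, 0.954, -0.0], [0.954, -0.299, -0.0], [-0.0, -0.0, -1.0]]
force: [-0.2, -0.4, -0.8]
opening: 0.329
```

```bash
python3 -m jog '[[[0,0,0],[0,0,0],1],[[0,0,0],[0,0,0],1],[[0,0,0],[0,0,0],1],[[0,0,0],[0,0,0],1],[[0,0,0],[0,0,0],1],[[0,0,0],[0,0,0],1]]'
python3 - <<'E'
# arc of handle grasp: tool rotates by k*lid angle, about -? print rows relative to now
import numpy as np
from scipy.spatial.transform import Rotation as R
k=20/45; g=-18.7
# tool axes in box frame: tool x=+y, tool y=+x, tool z=-z. lid rotation about box +y (front up: -x->+z is rotation +y)
for a in range(0,49,3):
    t=np.radians(a); r0=np.array([-105,58.]); 
    # +y rotation: x'=x c+z s, z'=-x s+z c
    h=np.array([r0[0]*np.cos(t)+r0[1]*np.sin(t), -r0[0]*np.sin(t)+r0[1]*np.cos(t)])-r0
    f=k*a; Rt=R.from_rotvec([f,0,0],degrees=True).as_matrix()  # about tool x = box +y
    gp=np.array([0,h[0],-h[1]])+[0,0,g]     # grasp point in start tool coords
    tcp=gp-Rt@np.array([0,0,g])
    print(a,tcp.round(1),round(f,1))
E
```

```text
time_s: 7.43
position: [0.5025, 0.0789, 0.1656]
tcp_rot: [[0.299, 0.954, 0.002], [0.954, -0.299, -0.0], [0.0, 0.002, -1.0]]
force: [5.2, -2.5, -4.4]
opening: 0.198
0 [0. 0. 0.] 0.0
3 [ 0.   2.7 -5.4] 1.3
6 [  0.    5.8 -10.7] 2.7
9 [  0.    9.1 -15.8] 4.0
12 [  0.   12.6 -20.6] 5.3
15 [  0.   16.4 -25.3] 6.7
18 [  0.   20.5 -29.8] 8.0
21 [  0.   24.7 -34. ] 9.3
24 [  0.   29.2 -38. ] 10.7
27 [  0.   33.9 -41.8] 12.0
30 [  0.   38.8 -45.2] 13.3
33 [  0.   43.8 -48.4] 14.7
36 [  0.   49.  -51.4] 16.0
39 [  0.   54.3 -54. ] 17.3
42 [  0.   59.8 -56.3] 18.7
45 [  0.   65.4 -58.4] 20.0
48 [  0.   71.  -60.1] 21.3
```

Grip is on the tube: opening 0.198 × 87 = 17 mm. Raising along the hinge arc.

```bash
python3 -m jog '[[[0,2.7,-5.4],[1.3,0,0],1],[[0,5.8,-10.7],[2.7,0,0],1],[[0,12.6,-20.6],[5.3,0,0],1],[[0,20.5,-29.8],[8,0,0],1],[[0,29.2,-38],[10.7,0,0],1],[[0,38.8,-45.2],[13.3,0,0],1],[[0,43.8,-48.4],[14.7,0,0],1],[[0,49,-51.4],[16,0,0],1],[[0,54.3,-54],[17.3,0,0],1],[[0,59.8,-56.3],[18.7,0,0],1],[[0,65.4,-58.4],[20,0,0],1],[[0,65.4,-58.4],[20,0,0],1]]'
cat > chk.py <<'E'
from h import *
s=bot.read_state(); q=np.load("q.npy")
g=s['position']+s['tcp_rot']@[0,0,bot.grip_depth]
d=g-b2w(q,[[.105,0,.125]])[0]; c,sn=np.cos(q[2]),np.sin(q[2])
x,y,z=d[0]*c+d[1]*sn,-d[0]*sn+d[1]*c,d[2]
print("lid deg",np.degrees(np.arctan2(z,-x))-np.degrees(np.arctan2(58,105)),"radius",np.hypot(x,z),"y",y,s['force'],s['opening'],s['joint_positions'])
E
python3 chk.py; python3 -c "
from h import *
a=cv2.resize(vision.capture('scene')[80:300,150:400,::-1],(440,387),interpolation=cv2.INTER_CUBIC)
b=cv2.resize(vision.capture('top')[90:260,120:320,::-1],(360,306))
cv2.imwrite('pics/f1.png',np.hstack([a,cv2.copyMakeBorder(b,0,81,0,0,0)]))"
```

```text
time_s: 8.43
position: [0.5584, 0.0608, 0.2241]
tcp_rot: [[0.298, 0.891, -0.343], [0.954, -0.279, 0.105], [-0.002, -0.358, -0.934]]
force: [-7.9, 1.2, 2.1]
opening: 0.197
lid deg 42.74064764492202 radius 0.12279530979224475 y -0.0005336267571336532 [-7.9146  1.1883  2.0695] 0.19732195923072446 [-7.1554 34.3825 77.2034  3.5457 89.1308  9.5152]
```

View pics/f1.png

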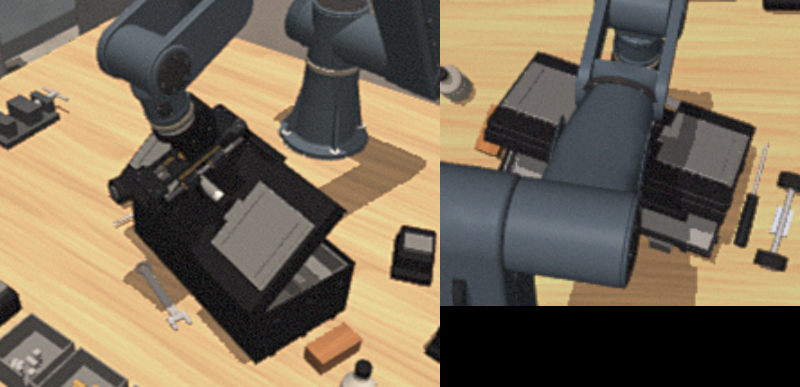

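The lid is up at about 43° and both grey plates are shut. I let it settle and measure the angle again, also from the plate corners in the scene picture.

```bash
python3 -m jog '[[[0,0,0],[0,0,0],1],[[0,0,0],[0,0,0],1],[[0,0,0],[0,0,0],1],[[0,0,0],[0,0,0],1]]'; python3 chk.py
python3 - <<'E'
from h import *
from fit2 import q if False else None
E
python3 - <<'E'
from h import *
q=np.load("q.npy")
def L(a,p): # lid-shut box coords -> rotated
    d=np.array(p)-[.105,0,.125]; return R.from_rotvec([0,a,0]).apply(d)+[.105,0,.125]
# left plate (scene crop f1): scale 1.76, origin (150,80)
P=[[-.062,.188,.17],[-.062,.064,.17],[.066,.188,.17],[.066,.064,.17]]
px=np.array([[314,224],[262,180],[264,288],[212,240]])/1.76+[150,80]
# lid front-left top corner region fit with a common pixel offset free
for free in(0,1):
    f=lambda v:(proj("scene",b2w(q,L(v[0],P)))-px+free*v[1:3]).ravel()
    r=least_squares(f,[.78,0,0]); print(np.degrees(r.x[0]),r.x[1:],r.fun.round(1))
E
```

```text
time_s: 8.87
position: [0.5576, 0.0611, 0.2238]
tcp_rot: [[0.298, 0.892, -0.341], [0.955, -0.279, 0.104], [-0.002, -0.357, -0.934]]
force: [-6.5, 1.2, 0.6]
opening: 0.193
lid deg 42.30867342021385 radius 0.12279242222784717 y -0.000501372618214601 [-6.4927  1.2097  0.6001] 0.19291944860387325 [-7.1166 34.2913 77.4063  3.5091 88.9133  9.5234]
33.552084699109436 [0. 0.] [ 0.8 -1.8  0.8 -0.3 -3.  -3.3 -0.7 -2. ]
40.63421753165659 [3.6612 1.9769] [ 0.3 -0.9  0.2  0.3 -1.4 -0.2  1.   0.9]  File "<stdin>", line 2
    from fit2 import q if False else None
                       ^^
SyntaxError: invalid syntax
```

```bash
python3 -m jog '[[[0,2,-2],[0.5,0,0],1],[[0,4.5,-4],[1.3,0,0],1],[[0,4.5,-4],[1.3,0,0],1],[[0,4.5,-4],[1.3,0,0],1],[[0,4.5,-4],[1.3,0,0],1],[[0,4.5,-4],[1.3,0,0],1],[[0,4.5,-4],[1.3,0,0],1]]'; python3 chk.py; python3 -c "
from h import *
from rig import vision
cv2.imwrite('pics/f2.png',cv2.resize(vision.capture('scene')[170:270,240:370,::-1],(780,600),interpolation=cv2.INTER_CUBIC))"
```

```text
time_s: 9.45
position: [0.5631, 0.0593, 0.2262]
tcp_rot: [[0.298, 0.884, -0.361], [0.955, -0.276, 0.11], [-0.002, -0.377, -0.926]]
force: [-6.7, 0.8, 2.2]
opening: 0.194
lid deg 45.37845952241018 radius 0.12310144833381105 y -0.0005251755815852879 [-6.7191  0.837   2.2011] 0.19400767845052394 [-7.3043 35.1974 75.5821  3.6455 91.108   9.402 ]
```

View pics/f2.png

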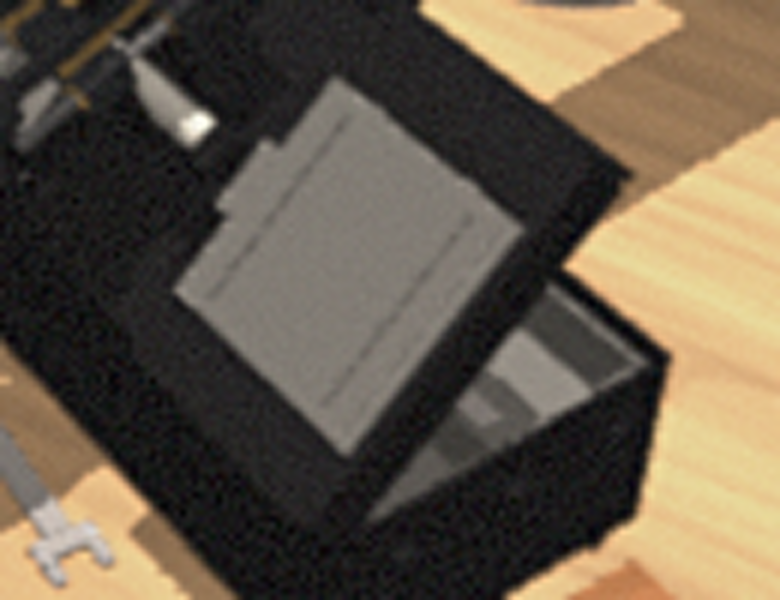

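Plate corners in the crop: (522,230), (338,77), (347,457), (175,290). The static box rim corner is at (668,358).

Run:
```python
from h import *
q=np.load("q.npy")
L=lambda a,p: R.from_rotvec([0,a,0]).apply(np.array(p)-[.105,0,.125])+[.105,0,.125]
P=[[-.062,.190,.17],[-.062,.066,.17],[.066,.190,.17],[.066,.066,.17]]
to=lambda p:np.array(p)/6+[240,170]
px=to([[522,230],[338,77],[347,457],[175,290]]); rim=to([[668,358]])
f=lambda v:np.r_[(proj("scene",b2w(q,L(v[0],P)))-px-v[1:3]).ravel(),(proj("scene",b2w(q,[[-.105,.2,.125]]))-rim-v[1:3]).ravel()]
r=least_squares(f,[.78,0,0]); print(np.degrees(r.x[0]),r.x[1:],r.fun.round(1))
# refit box pose too, with handle radius consistent
g=lambda v:np.r_[f(v[:3]),0][:0]
def h(v):
    qq=v[1:4]
    return np.r_[(proj("scene",b2w(qq,L(v[0],P)))-px).ravel(),(proj("scene",b2w(qq,[[-.105,.2,.125]]))-rim).ravel(),(v[1:4]-q[:3])/[.003,.003,.01]]
r=least_squares(h,[.78,*q[:3]]); print(np.degrees(r.x[0]),r.x[1:]-q[:3],r.fun.round(1))
```

```text
41.220131844716576 [-1.413  -3.0173] [-0.4 -0.6  0.5  1.  -1.2 -1.2  0.2  0.4  0.9  0.3]
40.62279920295902 [0.0062 0.0071 0.0024] [-0.1 -1.2  0.4  0.1 -1.3 -1.7 -0.2 -0.4  0.7 -0.6  2.1  2.4  0.2]
```

The arm geometry says 45.3°: chord of the gripped tube from shut, radius within 2–3 mm. The coarse scene picture says about 41°, good to 2–3°. I nudge up by 1° so that both lie well within 40–50°, settle, check and hand in.

```bash
python3 -m jog '[[[0,0.8,-0.7],[0.2,0,0],1],[[0,1.5,-1.4],[0.4,0,0],1],[[0,1.5,-1.4],[0.4,0,0],1],[[0,1.5,-1.4],[0.4,0,0],1],[[0,1.5,-1.4],[0.4,0,0],1],[[0,1.5,-1.4],[0.4,0,0],1],[[0,1.5,-1.4],[0.4,0,0],1],[[0,1.5,-1.4],[0.4,0,0],1],[[0,1.5,-1.4],[0.4,0,0],1],[[0,1.5,-1.4],[0.4,0,0],1],[[0,1.5,-1.4],[0.4,0,0],1],[[0,1.5,-1.4],[0.4,0,0],1]]'; python3 chk.py; python3 -c "
from rig import bot; print(bot.read_state()['qvel']); bot.hand_in()"
```

```text
time_s: 10.5
position: [0.5648, 0.0587, 0.2269]
tcp_rot: [[0.298, 0.881, -0.368], [0.955, -0.276, 0.112], [-0.002, -0.384, -0.923]]
force: [-6.1, 0.5, 1.2]
opening: 0.197
lid deg 46.30887096873617 radius 0.12320220334311059 y -0.0005558088809579677 [-6.1267  0.5132  1.2349] 0.19684829136886295 [-7.3642 35.496  75.005   3.6902 91.8089  9.3696]
[ 0.013507    0.05218059 -0.04004892 -0.04273573  0.02339626  0.05149495]
the job is handed in; nothing more can be done
```

I folded the left compartment lid down with the closed fingertips and pressed it flat. I then gripped the carrying handle, raised the big lid to about 45°, and handed in at 10.5 s with the gripper still holding it.

- **Compartment lid:** at the end of the press the fingertips were at z = 0.170 m with 12 N, the expected height of the shut plate. Later pictures showed both small lids flat.
- **Big lid angle:** the two checks disagreed. The arm geometry gave 46.3° at hand-in. The coarse scene-picture fit gave about 41° (good to 2–3°) while the arm read 45.4°, just before a last 1° nudge. I trusted the arm figure, so the angle should lie within 40–50°. The picture fit was not repeated after the nudge.
- **Handle grip:** the measured handle radius came out 3 mm too long, 123 mm instead of 120 mm. I put this down to pose error or a small slip in the pads.
- **Hold:** the opening was 0.197 (17 mm on the 18 mm tube), the load about 6 N, and the arm was practically still.
- **Bystanders:** none looked moved in the pictures I took, but I did not measure their positions.

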